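# Release the glued bar: loosen two lever nuts, one of them left-hand

## Robot

A 6-joint arm with a two-finger parallel gripper is mounted at the origin on a cart in front of the work surface, level with it; the furniture and walls round the work are solid. World frame = base frame: x ahead of the robot, y to its left, z up, the work surface at z = 0. Lengths are in m, angles in degrees, forces in N, time in s.
With the tool pointing down it reaches from about 0.375 to 0.9 m from the base axis. Payload 3.1 kg.
Tool frame: the origin (TCP) lies midway between the tips of the shut fingers; the grasp point (between the pads) lies 19 mm behind it; z points along the fingers, y is the line along which they close (so a half turn about z gives the same grasp; the last joint's range is limited). The gripper opens to 85 mm and grips with 20 to 120 N. Pads are 22 mm wide; open, the fingers measure 114 mm over their backs; the gripper's body (76 mm by 85 mm) begins 54 mm behind the grasp point. The pads swing forward as they close: fully open they stand 13 mm farther back than shut.
Start: joints at [67.065, 30.224, 82.088, -0, 67.689, -10.227], TCP at [0.137, 0.61, 0.231] pointing down, gripper open.
Joint ranges: [-176.69, 176.69], [-43.24, 126.21], [12.49, 139.97], [-82, 262], [0, 151.66], [-163.58, 163.58]. Speed limits (degrees/s): [159.86, 159.86, 180, 180, 180, 180].

## Interface

Orientations are given as [roll, pitch, yaw] about the fixed x, y, z axes, in that order (R = Rz(yaw) Ry(pitch) Rx(roll)).
In Python, from station import get_obs, grab_frame, close_job gives the robot as it stands. The module is installed in compiled form; this text tells all that it offers.
- The arm moves only by the tool carry_out, never from a script. Its argument "plan" is a list that holds one entry, the list of rows, each a list of 7 numbers: the turn, a rotation vector about the tool's x, y, z in rad, then the shift along the tool's x, y, z in mm, then the opening, from 0 (shut) to 1 (fully open). A call has exactly 10 rows; each row is the pose to reach, as a shift and turn from the pose commanded when the call began, along the tool's axes at that moment; what a row does not reach only later rows make up. A row lasts 1/8 s, in which the tool goes at most 62.5 mm and 10.7 degrees, less where a joint would pass 70% of its speed; a pose out of reach is approached as far as the arm can. A call with a gripper value outside its range is refused whole. The fingers move at their own pace and stop on an object; the grip force is fixed at half the most. Time passes only in rows, so rows that repeat a pose let the fingers close, or fill a call up. It gives the time, the measured TCP pose, the force, the opening and the grip force at its end, in the units of the state.
- get_obs(): the state, without advancing time (a new reading comes with each control period).
- grab_frame(name): name is "side" or "top" or "wrist"; returns a dict with "color" (400x640x3 uint8, blue, green, red), "z_map" (400x640 float32, m along the optical axis (not along the pixel's ray), 0 where there is no reading), "K" (3x3 intrinsics, pixels), "rvec" (rotation vector, rad) and "tvec" (3), from world to camera coordinates, as OpenCV has them; the wrist camera has in their place "hand_eye" (4x4, takes a point from camera to tool coordinates, whose origin is the TCP and whose axes are the flange's). Camera axes: x right, y down, z forward; pixel columns grow to the right and rows downward; lengths in m; the calibration is good to about 2 mm. A picture is of the moment at which its call begins: read the wrist's pose just before it.
- close_job(): hands the job in; it is judged then, once.
The state is a dict: "time_s": time; "joint_pos": joint angles; "qvel": joint speeds; "effort": joint torques, N m; "eef_pos": TCP position; "orientation": TCP orientation; "ft_force": force on the tool from outside, world axes, zero at the start; "moment": the same for the moment, N m; "grip_width": opening from 0.0 (shut) to 1.0 (fully open); "grip_force": force on a finger pad.
Only numpy, scipy, OpenCV 4.12 (cv2) and the standard library are available. Lean on these libraries where they do the work, as an engineer would, in place of code of your own. Each camera call takes 0.05 s, during which the arm holds its last target. There are 200 camera calls.

## Task

The red hardwood bar in the gluing jig is dry: loosen both of the black-gripped lever nuts that hold it down, each by about a quarter turn, and leave them loosened. They are done up tight and look alike, but one has an ordinary right-hand thread and the other a left-hand thread, and nobody marked which is which, so find out by trying: a nut will not budge the way that tightens it and turns steadily the way that loosens it.

Things in the scene. Friction and masses are not known exactly. Their poses are not given: they have to be found in the camera images.
- nut_a_grip (a point): Middle of lever nut a's black grip (round, 18 mm thick, 60 mm long, level), 75 mm from its upright stud axis, 90 mm above the table. Its x axis points from the stud out along the grip, z up. The nut sits on a steel strap (top 54 mm above the table) near one end of the red bar on the plywood jig. At first the lever points roughly to the robot. Nut a may be the left or the right one.
- nut_a (a joint): How far nut a is loosened, rad: 0 fully tight (at the start), grows as it loosens, whether that is clockwise or counter-clockwise; stops at 2.0. It takes about 5 N at the middle of the grip to turn and stays where it is left; the tightening way it is against a hard stop.
- nut_b_grip (a point): The same point of lever nut b, which looks and measures the same, near the other end of the bar; the studs are 250 mm apart. Each hub is 26 mm across and its stud ends 113 mm above the table; apart from the hubs and levers nothing under the levers' sweep is higher than 60 mm.
- nut_b (a joint): How far nut b is loosened, rad, as for nut a. Its thread is of the opposite hand to nut a's.

How it is judged:
By the outcome, as a careful person would: the job done as asked, in the order asked, and still so for the second after the job is handed in, with the robot touching nothing.
It also fails if it takes over 56 s, if anything falls off the work surface, if the arm or the gripper's body presses on something with over 40 N, if the wrist force passes 120 N, or if a joint passes its speed limit or range.

## Working session

There is one attempt and no reset: what is moved stays moved. The work goes in short steps, Python scripts to look and compute and a tool call to move; the robot and the scene stay as the last step left them, time stands still between calls to the robot, and variables do not carry over. Pictures are saved under pics/ and viewed, at most 10 in all, crops included, and the job is handed in when it is done.

Besides the shell and the picture viewer there is one more tool, called after "Request:" in YAML: its name, and indented under it one key for each argument. carry_out: Moves the arm, as the interface text tells. Its arguments: {"type":"object","properties":{"plan":{"type":"array","items":{"type":"array","items":{"type":"array","items":{"type":"number"}}}}},"required":["plan"]}

```bash
mkdir -p pics
cat > h.py <<'E'
import numpy as np, cv2
from station import get_obs, grab_frame
def cast(f,u,v,z):
    R=cv2.Rodrigues(np.array(f['rvec'],float))[0];t=np.array(f['tvec'],float).ravel()
    d=R.T@np.linalg.inv(f['K'])@np.array([u,v,1.]);c=-R.T@t
    return c+d*(z-c[2])/d[2]
E
python3 - <<'E'
from h import *
o=get_obs();print({k:np.round(v,3).tolist() for k,v in o.items()})
for n in("top","side"):
    f=grab_frame(n);cv2.imwrite(f"pics/{n}0.png",f['color'])
    R=cv2.Rodrigues(np.array(f['rvec'],float))[0];print(n,-R.T@np.array(f['tvec']).ravel(),R[2])
E
```

```text
{'time_s': 0.0, 'joint_pos': [67.064, 30.279, 82.157, -0.001, 67.688, -10.227], 'qvel': [0.044, -0.016, 0.143, 0.013, -0.034, -0.008], 'effort': [0.001, -44.235, -17.803, -0.0, 0.008, 0.0], 'eef_pos': [0.137, 0.609, 0.23], 'orientation': [-179.878, -0.021, 167.292], 'ft_force': [0.293, 0.07, -0.051], 'moment': [0.024, 0.017, -0.024], 'grip_force': 0.0, 'grip_width': 1.0}
top [ 0.39380737 -0.08324295  0.95747653] [ 0.16955909 -0.0047127  -0.98550875]
side [0.35877705 0.64149084 0.50425025] [ 0.23096489 -0.85520553 -0.46398139]
```

View pics/top0.png

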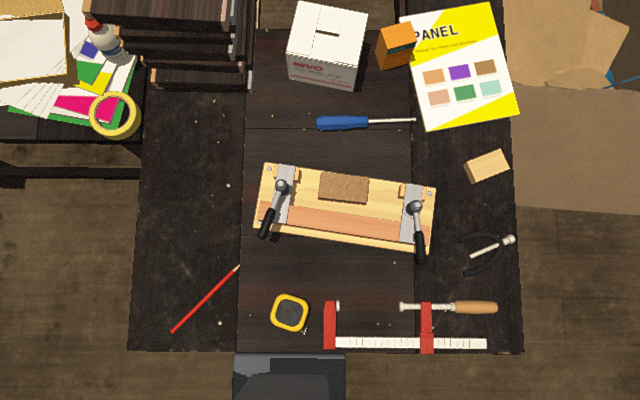

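View pics/side0.png

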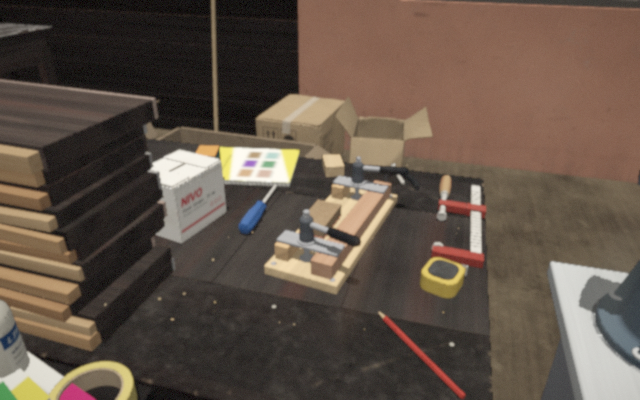

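The top view shows the left nut with its hub at about (282,186) and its grip from (275,207) to (263,235). The right nut's hub is at about (416,207), with its grip from (417,232) to (421,260). I'll segment the grips by depth at the lever height.

```bash
cat >> h.py <<'E'
def levers(f):
    R=cv2.Rodrigues(np.array(f['rvec'],float))[0];t=np.array(f['tvec'],float).ravel()
    Z=f['z_map'];v,u=np.indices(Z.shape)
    P=(np.stack([u,v,np.ones_like(u)],-1)@np.linalg.inv(f['K']).T)*Z[...,None]
    W=(P-t)@R
    g=(Z>0)&(W[...,2]>.080)&(W[...,2]<.125)&(W[...,0]>.2)&(W[...,0]<.6)&(abs(W[...,1])<.3)
    n,l,s,c=cv2.connectedComponentsWithStats(g.astype(np.uint8))
    for i in range(1,n):
        if s[i,4]<60: continue
        m=l==i;p=W[m]
        dark=f['color'].max(-1)[m]<60
        hub=p[p[:,2]>.105][:,:2].mean(0) if (p[:,2]>.105).any() else None
        q=p[:,:2]
        line=cv2.fitLine(q.astype(np.float32),cv2.DIST_L2,0,.01,.01).ravel()
        print('px',c[i].round(),'n',s[i,4],'hub',hub,'dir',np.degrees(np.arctan2(line[1],line[0])),'bbox',q.min(0),q.max(0))
        if hub is not None:
            d=line[:2]; d=d*np.sign((q.mean(0)-hub)@d); r=(q-hub)@d
            print('   lever yaw',np.degrees(np.arctan2(d[1],d[0])),'far',np.percentile(r,98),'grip@75',hub+.075*d, q[(r>.05)&(r<.1)].mean(0))
E
python3 - <<'E'
from h import *
f=grab_frame("top");levers(f)
for n,pts in {'L':[(282,186,.113),(275,207,.095),(263,235,.095)],'R':[(416,207,.113),(417,232,.095),(421,260,.095)]}.items():
    print(n,[cast(f,*p).round(4).tolist() for p in pts])
E
```

```text
px [272. 209.] n 547 hub [ 0.56747121 -0.01703472] dir -20.15431 bbox [ 0.46877524 -0.02784706] [0.57908083 0.02296029]
   lever yaw 159.84568756476415 far 0.10166949254482771 grip@75 [0.49706361 0.00880651] [0.4967101  0.00821484]
px [418. 232.] n 566 hub [ 0.53163254 -0.26317367] dir 6.0863285 bbox [ 0.42834169 -0.28077588] [ 0.54281511 -0.25175078]
   lever yaw -173.91367139899137 far 0.10149401929469434 grip@75 [ 0.4570553  -0.27112568] [ 0.4567198  -0.26966095]
L [[0.5628, -0.0199, 0.113], [0.5272, -0.0067, 0.095], [0.4759, 0.0137, 0.095]]
R [[0.5269, -0.2603, 0.113], [0.484, -0.2648, 0.095], [0.4337, -0.2707, 0.095]]
```

Request:
carry_out:
  plan:
    - [[0, 0, 0.014, -48, -51, 3, 0.45], [0, 0, 0.027, -96, -101, 6, 0.45], [0, 0, 0.041, -145, -152, 9, 0.45], [0, 0, 0.054, -193, -202, 12, 0.45], [0, 0, 0.068, -241, -253, 15, 0.45], [0, 0, 0.082, -290, -304, 18, 0.45], [0, 0, 0.095, -338, -354, 21, 0.45], [0, 0, 0.109, -386, -405, 24, 0.45], [0, 0, 0.122, -435, -455, 27, 0.45], [0, 0, 0.136, -483, -506, 30, 0.45]]

```text
time_s: 1.4
eef_pos: [0.4596, 0.0723, 0.2045]
orientation: [180.0, 0.0, 159.4]
ft_force: [0.9, 0.1, -0.6]
grip_width: 0.452
grip_force: 0.0
```

Request:
carry_out:
  plan:
    - [[0, 0, 0, -29, -23, 0, 0.45], [0, 0, 0, -57, -47, 0, 0.45], [0, 0, 0, -57, -47, 0, 0.45], [0, 0, 0, -57, -47, 0, 0.45], [0, 0, 0, -57, -47, 0, 0.45], [0, 0, 0, -57, -47, 0, 0.45], [0, 0, 0, -57, -47, 0, 0.45], [0, 0, 0, -57, -47, 0, 0.45], [0, 0, 0, -57, -47, 0, 0.45], [0, 0, 0, -57, -47, 0, 0.45]]

```text
time_s: 2.65
eef_pos: [0.4957, 0.0102, 0.2045]
orientation: [180.0, -0.0, 159.5]
ft_force: [-0.0, 0.3, -0.2]
grip_width: 0.45
grip_force: 0.0
```

Run:
```python
from h import *
o=get_obs();f=grab_frame("wrist");cv2.imwrite("pics/w1.png",f['color']);print(o['eef_pos'],o['orientation'],o['joint_pos']);print(np.round(f['hand_eye'],3))
from scipy.spatial.transform import Rotation as Ro
Rt=Ro.from_euler('xyz',o['orientation'],degrees=True).as_matrix();H=np.array(f['hand_eye'])
R=Rt@H[:3,:3];t=Rt@H[:3,3]+o['eef_pos']
f['rvec']=cv2.Rodrigues(R.T)[0];f['tvec']=-R.T@t
levers(f)
```

```text
[0.49566817 0.0102481  0.20453367] [ 1.79999062e+02 -5.57981456e-04  1.59497192e+02] [-1.17539313e+01  2.25260175e+01  1.02020862e+02  1.22856974e-03
  5.54535296e+01 -8.12518195e+01]
[[ 0.001 -0.951 -0.311  0.08 ]
 [ 1.     0.001  0.     0.001]
 [ 0.    -0.311  0.951 -0.142]
 [ 0.     0.     0.     1.   ]]
px [323. 221.] n 1829 hub [ 0.56678666 -0.01551386] dir -19.718225 bbox [ 0.4682636  -0.02686764] [0.57819223 0.02520641]
   lever yaw 160.28177483869152 far 0.10187289126511595 grip@75 [0.49618441 0.00979075] [0.49528951 0.01023659]
px [ 74. 273.] n 2422 hub [ 0.53185902 -0.26121029] dir 6.0525303 bbox [ 0.42795    -0.27741377] [ 0.54368324 -0.24946597]
   lever yaw -173.94746944185687 far 0.1010128146970106 grip@75 [ 0.45727709 -0.26911831] [ 0.45646908 -0.26560171]
```

View pics/w1.png

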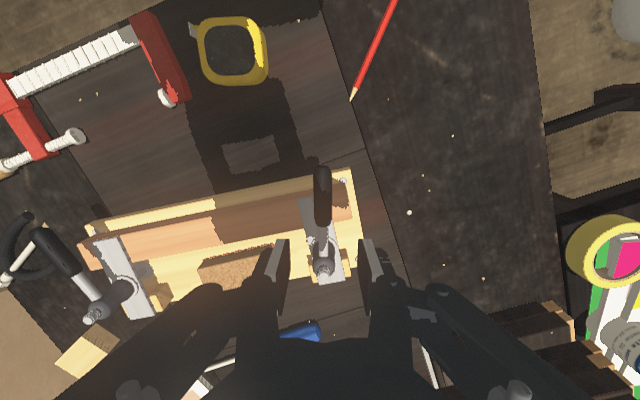

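The wrist view shows the left grip, at (322,195), centred between the finger tips at (280,265) and (365,265). I'll straddle it now.

Request:
carry_out:
  plan:
    - [[0, 0, 0, 0, 0, 20, 0.45], [0, 0, 0, 0, 0, 40, 0.45], [0, 0, 0, 0, 0, 60, 0.45], [0, 0, 0, 0, 0, 80, 0.45], [0, 0, 0, 0, 0, 100, 0.45], [0, 0, 0, 0, 0, 115, 0.45], [0, 0, 0, 0, 0, 125, 0.45], [0, 0, 0, 0, 0, 133, 0.45], [0, 0, 0, 0, 0, 133, 0.45], [0, 0, 0, 0, 0, 133, 0.45]]

```text
time_s: 3.95
eef_pos: [0.496, 0.0102, 0.0719]
orientation: [180.0, 0.0, 159.5]
ft_force: [0.6, -0.2, -0.0]
grip_width: 0.449
grip_force: 0.0
```

Request:
carry_out:
  plan:
    - [[0, 0, 0, 0, 4, 0, 0.45], [0, 0, 0, 0, 7, 0, 0.45], [0, 0, 0, 0, 9, 0, 0.45], [0, 0, 0, 0, 10, 0, 0.45], [0, 0, 0, 0, 11, 0, 0.45], [0, 0, 0, 0, 12, 0, 0.45], [0, 0, 0, 0, 13, 0, 0.45], [0, 0, 0, 0, 14, 0, 0.45], [0, 0, 0, 0, 14, 0, 0.45], [0, 0, 0, 0, 14, 0, 0.45]]

```text
time_s: 5.2
eef_pos: [0.499, 0.0194, 0.0716]
orientation: [-179.6, -0.1, 159.7]
ft_force: [-5.8, -19.0, 3.2]
grip_width: 0.45
grip_force: 9.9
```

The left nut won't move clockwise: about 20 N with no turn. It should loosen counter-clockwise, so I'll work out that arc.

```bash
cat >> h.py <<'E'
def arc(hub,th0,sgn,p0,yaw0,ths,k=.67,r=.075,phi0=0):
    # poses pushing lever to th0+sgn*th; relative to commanded p0,yaw0
    a=np.radians(yaw0);tx=np.array([np.cos(a),np.sin(a)]);ty=np.array([np.sin(a),-np.cos(a)])
    for th in ths:
        l=np.radians(th0+sgn*th);u=np.array([np.cos(l),np.sin(l)]);t=sgn*np.array([-u[1],u[0]])
        d=np.radians((1-k)*max(th,0));off=19.3*np.cos(d)-11*np.sin(d)-9
        q=np.array(hub)+r*u+t*off/1000-p0
        print(th,'turn %.2f shift %.0f %.0f'%(-sgn*np.radians(k*th)-phi0,q@tx*1000,q@ty*1000))
E
python3 - <<'E'
from h import *
p0=np.array([.496,.0102])+.014*np.array([.350,.937])
arc([.567,-.0165],159.7,1,p0,159.5,[0,5,10,15,20,25,30,40,50,60,70,80,90])
E
```

```text
0 turn -0.00 shift -1 -25
5 turn -0.06 shift -2 -31
10 turn -0.12 shift -4 -37
15 turn -0.18 shift -6 -43
20 turn -0.23 shift -9 -48
25 turn -0.29 shift -12 -54
30 turn -0.35 shift -15 -59
40 turn -0.47 shift -23 -68
50 turn -0.58 shift -33 -76
60 turn -0.70 shift -43 -82
70 turn -0.82 shift -55 -86
80 turn -0.94 shift -66 -89
90 turn -1.05 shift -78 -89
```

Request:
carry_out:
  plan:
    - [[0, 0, 0, 0, -13, 0, 0.45], [0, 0, 0, -1, -22, 0, 0.45], [0, 0, 0, -1, -25, 0, 0.45], [0, 0, -0.06, -2, -31, 0, 0.45], [0, 0, -0.12, -4, -37, 0, 0.45], [0, 0, -0.18, -6, -43, 0, 0.45], [0, 0, -0.23, -9, -48, 0, 0.45], [0, 0, -0.29, -12, -54, 0, 0.45], [0, 0, -0.35, -15, -59, 0, 0.45], [0, 0, -0.35, -15, -59, 0, 0.45]]

```text
time_s: 6.45
eef_pos: [0.4915, -0.0354, 0.0712]
orientation: [179.8, -0.3, 179.6]
ft_force: [-3.3, 4.2, 0.7]
grip_width: 0.45
grip_force: 2.0
```

It turns steadily at about 5 N. Continuing.

Run:
```python
from h import *
a=np.radians(159.5);tx=np.array([np.cos(a),np.sin(a)]);ty=np.array([np.sin(a),-np.cos(a)])
p0=np.array([.496,.0102])+.014*ty-.015*tx-.059*ty
arc([.567,-.0165],159.7,1,p0,179.5,[30,38,46,54,62,70,77,84,90,95],phi0=-.35)
```

```text
30 turn -0.00 shift -0 0
38 turn -0.09 shift -4 -9
46 turn -0.19 shift -8 -18
54 turn -0.28 shift -14 -26
62 turn -0.38 shift -20 -33
70 turn -0.47 shift -28 -39
77 turn -0.55 shift -35 -44
84 turn -0.63 shift -43 -47
90 turn -0.70 shift -49 -50
95 turn -0.76 shift -55 -52
```

Request:
carry_out:
  plan:
    - [[0, 0, -0.09, -4, -9, 0, 0.45], [0, 0, -0.19, -8, -18, 0, 0.45], [0, 0, -0.28, -14, -26, 0, 0.45], [0, 0, -0.38, -20, -33, 0, 0.45], [0, 0, -0.47, -28, -39, 0, 0.45], [0, 0, -0.55, -35, -44, 0, 0.45], [0, 0, -0.63, -43, -47, 0, 0.45], [0, 0, -0.7, -49, -50, 0, 0.45], [0, 0, -0.7, -50, -51, 0, 0.45], [0, 0, -0.7, -50, -51, 0, 0.45]]

```text
time_s: 7.7
eef_pos: [0.5385, -0.087, 0.07]
orientation: [179.5, -0.4, -140.2]
ft_force: [-7.0, -1.0, -1.3]
grip_width: 0.448
grip_force: 3.0
```

Run:
```python
from h import *
o=get_obs();print(o['joint_pos'])
f=grab_frame("side");cv2.imwrite("pics/s1.png",f['color'][100:320,200:480])
```

```text
[-2.08742991e+01  3.82540633e+01  1.00330783e+02 -1.31522042e-01
  4.20867880e+01 -1.50561480e+02]
```

View pics/s1.png

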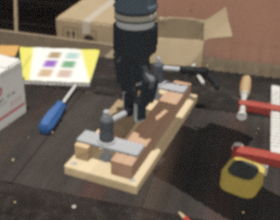

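Request:
carry_out:
  plan:
    - [[0, 0, 0, 1, 2, 0, 0.45], [0, 0, 0, 1.5, 2.6, -1, 0.45], [0, 0, 0, 1.5, 2.6, -15, 0.45], [0, 0, 0, 1.5, 2.6, -40, 0.45], [0, 0, 0, 1.5, 2.6, -70, 0.45], [0, 0, 0, 1.5, 2.6, -100, 0.45], [0, 0, 0, 1.5, 2.6, -130, 0.45], [0, 0, 0, 1.5, 2.6, -135, 0.45], [0, 0, 0, 1.5, 2.6, -135, 0.45], [0, 0, 0, 1.5, 2.6, -135, 0.45]]

```text
time_s: 9.0
eef_pos: [0.5403, -0.0873, 0.2057]
orientation: [179.9, -0.0, -140.3]
ft_force: [-1.3, -0.3, 0.0]
grip_width: 0.449
grip_force: 0.0
```

```bash
cat >> h.py <<'E'
def delta(tgt):
    o=get_obs();a=np.radians(o['orientation'][2]);d=np.array(tgt)-o['eef_pos'][:2]
    print('at',o['eef_pos'],o['orientation'],'shift',1000*(d[0]*np.cos(a)+d[1]*np.sin(a)),1000*(d[0]*np.sin(a)-d[1]*np.cos(a)))
E
python3 - <<'E'
from h import *
levers(grab_frame("top"));delta([.457,-.269])
E
```

```text
px [283. 186.] n 171 hub [ 0.56769501 -0.01699426] dir 68.01992 bbox [ 0.55532138 -0.03891715] [ 0.5792104  -0.00585169]
   lever yaw -111.98008542114792 far 0.021731768804048843 grip@75 [ 0.53962369 -0.08654281] [nan nan]
px [321. 207.] n 179 hub None dir 65.77834 bbox [ 0.51518548 -0.10890202] [ 0.54327737 -0.06491749]
px [418. 232.] n 565 hub [ 0.53175654 -0.26328874] dir 6.084891 bbox [ 0.42825188 -0.28120882] [ 0.54288421 -0.25188935]
   lever yaw -173.91510885408897 far 0.10181266181525686 grip@75 [ 0.45717909 -0.27123888] [ 0.45689191 -0.26966283]
at [ 0.54021878 -0.08729061  0.20545667] [ 1.79902444e+02 -5.00946113e-02 -1.40347057e+02] shift 180.02737402751507 -86.79753162330172h.py:24: RuntimeWarning: Mean of empty slice.
  print('   lever yaw',np.degrees(np.arctan2(d[1],d[0])),'far',np.percentile(r,98),'grip@75',hub+.075*d, q[(r>.05)&(r<.1)].mean(0))
  ret = um.true_divide(
```

The left lever has turned about 88°. Now the right nut.

Request:
carry_out:
  plan:
    - [[0, 0, 0.12, 36, -17, 0, 0.45], [0, 0, 0.24, 72, -35, 0, 0.45], [0, 0, 0.36, 108, -52, 0, 0.45], [0, 0, 0.48, 144, -70, 0, 0.45], [0, 0, 0.59, 180, -87, 0, 0.45], [0, 0, 0.59, 180, -87, 0, 0.45], [0, 0, 0.59, 180, -87, 0, 0.45], [0, 0, 0.59, 180, -87, 0, 0.45], [0, 0, 0.59, 180, -87, 0, 0.45], [0, 0, 0.59, 180, -87, 0, 0.45]]

```text
time_s: 10.3
eef_pos: [0.458, -0.2687, 0.2066]
orientation: [-180.0, 0.0, -174.1]
ft_force: [0.1, -0.1, -0.8]
grip_width: 0.451
grip_force: 0.0
```

```bash
python3 - <<'E' 2>/dev/null
from h import *
o=get_obs();f=grab_frame("wrist");cv2.imwrite("pics/w2.png",f['color']);print(o['joint_pos'])
from scipy.spatial.transform import Rotation as Ro
Rt=Ro.from_euler('xyz',o['orientation'],degrees=True).as_matrix();H=np.array(f['hand_eye'])
R=Rt@H[:3,:3];t=Rt@H[:3,3]+o['eef_pos']
f['rvec']=cv2.Rodrigues(R.T)[0];f['tvec']=-R.T@t
levers(f);delta([.457,-.269])
E
```

```text
[-4.24663307e+01  2.48928821e+01  9.70994776e+01 -1.44844234e-04
  5.80053822e+01 -1.38398355e+02]
px [320. 216.] n 1832 hub [ 0.53038068 -0.26360217] dir 5.6817985 bbox [ 0.42737179 -0.28170568] [ 0.53942118 -0.25191662]
   lever yaw -174.31820096942158 far 0.10164596797716909 grip@75 [ 0.45574915 -0.27102745] [ 0.45475528 -0.27105166]
px [510. 291.] n 1673 hub [ 0.56644787 -0.01808501] dir 62.50624 bbox [ 0.51388316 -0.11158519] [ 0.57789085 -0.00639184]
   lever yaw -117.49376160561701 far 0.10247932364365622 grip@75 [ 0.53182396 -0.0846146 ] [ 0.53044157 -0.08523184]
at [ 0.45795008 -0.26887803  0.20660135] [-1.79994676e+02  6.13884413e-03 -1.74086095e+02] shift 0.9575868271917879 -0.023430280000890837
```

View pics/w2.png

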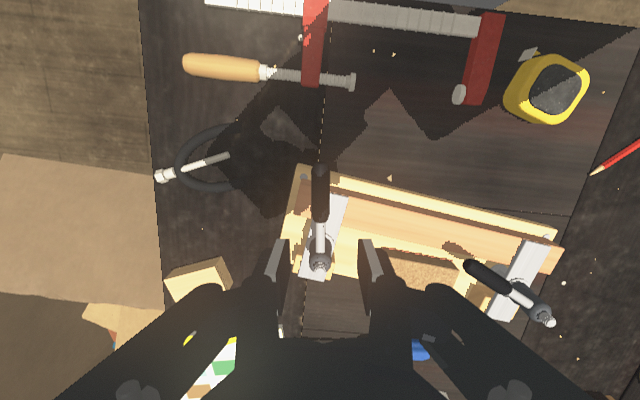

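The right grip is at (320,195), midway between the finger tips. The left lever now lies roughly along the bar. Descending over the right grip.

Request:
carry_out:
  plan:
    - [[0, 0, 0, 0, -1, 20, 0.45], [0, 0, 0, 0, -1, 40, 0.45], [0, 0, 0, 0, -1, 60, 0.45], [0, 0, 0, 0, -1, 80, 0.45], [0, 0, 0, 0, -1, 100, 0.45], [0, 0, 0, 0, -1, 115, 0.45], [0, 0, 0, 0, -1, 125, 0.45], [0, 0, 0, 0, -1, 135, 0.45], [0, 0, 0, 0, -1, 135, 0.45], [0, 0, 0, 0, -1, 135, 0.45]]

```text
time_s: 11.6
eef_pos: [0.458, -0.2706, 0.0718]
orientation: [-180.0, 0.0, -174.1]
ft_force: [-0.1, 0.5, -0.4]
grip_width: 0.448
grip_force: 0.0
```

Run:
```python
from h import *
o=get_obs();print(o['eef_pos'],o['ft_force'])
levers(grab_frame("top"))
arc([.532,-.263],-174.1,-1,np.array(o['eef_pos'][:2]),-174.1,[-5,0,5,10,15,20,25,30,35,40])
```

```text
[ 0.45803939 -0.27055939  0.07184937] [-0.05642091  0.46496296 -0.41146791]
-5 turn -0.06 shift 1 4
0 turn 0.00 shift 1 10
5 turn 0.06 shift -1 16
10 turn 0.12 shift -2 22
15 turn 0.18 shift -4 28
20 turn 0.23 shift -7 34
25 turn 0.29 shift -10 39
30 turn 0.35 shift -13 44
35 turn 0.41 shift -17 49
40 turn 0.47 shift -22 54
```

Request:
carry_out:
  plan:
    - [[0, 0, 0, 0, 5, 0, 0.45], [0, 0, 0, 0, 9, 0, 0.45], [0, 0, 0, 0, 11, 0, 0.45], [0, 0, 0.03, 0, 12, 0, 0.45], [0, 0, 0.03, 0, 13, 0, 0.45], [0, 0, 0.04, 0, 14, 0, 0.45], [0, 0, 0.06, 0, 15, 0, 0.45], [0, 0, 0.06, 0, 16, 0, 0.45], [0, 0, 0.06, 0, 16, 0, 0.45], [0, 0, 0.06, 0, 16, 0, 0.45]]

```text
time_s: 12.9
eef_pos: [0.4571, -0.256, 0.0719]
orientation: [-179.8, 0.1, -177.6]
ft_force: [0.8, -5.5, -0.9]
grip_width: 0.448
grip_force: 2.5
```

It turns clockwise at about 5.5 N, so this is the left-hand thread. Now the rest of the arc.

Run:
```python
from h import *
a=np.radians(-174.1);ty=np.array([np.sin(a),-np.cos(a)])
p0=np.array([.458,-.2706])+.016*ty
arc([.532,-.263],-174.1,-1,p0,-177.6,[5,12,20,28,36,44,52,60,68,76,84,90,93],phi0=.06)
```

```text
5 turn -0.00 shift -1 0
12 turn 0.08 shift -2 9
20 turn 0.17 shift -6 18
28 turn 0.27 shift -10 27
36 turn 0.36 shift -16 35
44 turn 0.45 shift -23 42
52 turn 0.55 shift -30 49
60 turn 0.64 shift -38 54
68 turn 0.74 shift -47 58
76 turn 0.83 shift -56 61
84 turn 0.92 shift -66 63
90 turn 0.99 shift -73 64
93 turn 1.03 shift -77 64
```

Request:
carry_out:
  plan:
    - [[0, 0, 0.08, -2, 9, 0, 0.45], [0, 0, 0.19, -7, 20, 0, 0.45], [0, 0, 0.31, -13, 31, 0, 0.45], [0, 0, 0.42, -21, 40, 0, 0.45], [0, 0, 0.54, -29, 48, 0, 0.45], [0, 0, 0.65, -39, 55, 0, 0.45], [0, 0, 0.78, -51, 60, 0, 0.45], [0, 0, 0.9, -64, 63, 0, 0.45], [0, 0, 1.03, -77, 64, 0, 0.45], [0, 0, 1.03, -77, 64, 0, 0.45]]

```text
time_s: 14.15
eef_pos: [0.527, -0.184, 0.0707]
orientation: [-179.8, -0.5, 123.4]
ft_force: [-3.3, 2.1, 0.9]
grip_width: 0.452
grip_force: 1.8
```

Request:
carry_out:
  plan:
    - [[0, 0, 0, 1, -2, 0, 0.45], [0, 0, 0, 1.6, -2.5, -1, 0.45], [0, 0, 0, 1.6, -2.5, -15, 0.45], [0, 0, 0, 1.6, -2.5, -40, 0.45], [0, 0, 0, 1.6, -2.5, -70, 0.45], [0, 0, 0, 1.6, -2.5, -100, 0.45], [0, 0, 0, 1.6, -2.5, -130, 0.45], [0, 0, 0, 1.6, -2.5, -160, 0.45], [0, 0, 0, 1.6, -2.5, -160, 0.45], [0, 0, 0, 1.6, -2.5, -160, 0.45]]

```text
time_s: 15.4
eef_pos: [0.5273, -0.1872, 0.2316]
orientation: [180.0, 0.0, 123.4]
ft_force: [-0.8, 0.1, -0.9]
grip_width: 0.452
grip_force: 0.0
```

Request:
carry_out:
  plan:
    - [[0, 0, 0, 10, -30, 0, 0.45], [0, 0, 0, 20, -60, 0, 0.45], [0, 0, 0, 30, -90, 0, 0.45], [0, 0, 0, 30, -110, 0, 0.45], [0, 0, 0, 30, -110, 0, 0.45], [0, 0, 0, 30, -110, 0, 0.45], [0, 0, 0, 30, -110, 0, 0.45], [0, 0, 0, 30, -110, 0, 0.45], [0, 0, 0, 30, -110, 0, 0.45], [0, 0, 0, 30, -110, 0, 0.45]]

```text
time_s: 16.65
eef_pos: [0.4192, -0.2227, 0.2315]
orientation: [180.0, 0.0, 123.4]
ft_force: [-0.3, 0.1, -0.2]
grip_width: 0.45
grip_force: 0.0
```

```bash
python3 - <<'E' 2>/dev/null
from h import *
print(get_obs()['eef_pos'],get_obs()['ft_force'])
f=grab_frame("top");cv2.imwrite("pics/t2.png",f['color']);levers(f)
f=grab_frame("side");levers(f)
o=get_obs();f=grab_frame("wrist")
from scipy.spatial.transform import Rotation as Ro
Rt=Ro.from_euler('xyz',o['orientation'],degrees=True).as_matrix();H=np.array(f['hand_eye'])
R=Rt@H[:3,:3];t=Rt@H[:3,3]+o['eef_pos']
f['rvec']=cv2.Rodrigues(R.T)[0];f['tvec']=-R.T@t
levers(f)
E
```

```text
[ 0.41921493 -0.22266737  0.2315457 ] [-0.27642112  0.13179042 -0.23760055]
px [304. 198.] n 537 hub [ 0.5675373  -0.01701203] dir 62.804424 bbox [ 0.51530429 -0.11106118] [ 0.57933338 -0.00557802]
   lever yaw -117.19557109733263 far 0.10141785693177652 grip@75 [ 0.53326012 -0.0837209 ] [ 0.53215726 -0.08316587]
px [389. 209.] n 523 hub [ 0.53184671 -0.26340641] dir -82.444664 bbox [ 0.51228659 -0.274706  ] [ 0.54246532 -0.15983046]
   lever yaw 97.55533396956518 far 0.10239025573495407 grip@75 [ 0.52198543 -0.18905753] [ 0.5219402 -0.1889971]
px [356. 174.] n 304 hub [ 0.5336783  -0.26150938] dir -83.013504 bbox [ 0.51365465 -0.26862452] [ 0.54595037 -0.15839038]
   lever yaw 96.98648861550375 far 0.1018196885961507 grip@75 [ 0.52455565 -0.18706627] [ 0.52331285 -0.18308739]
px [321. 214.] n 580 hub [ 0.56914492 -0.01531663] dir 61.972126 bbox [ 0.51665909 -0.11021217] [ 0.58157982 -0.00323538]
   lever yaw -118.0278753507467 far 0.09836900799701084 grip@75 [ 0.53390234 -0.08152056] [ 0.53215694 -0.07934475]
px [533. 116.] n 2424 hub [ 0.56686318 -0.01697887] dir 62.94557 bbox [ 0.51443224 -0.11100071] [ 0.57856767 -0.00546104]
   lever yaw -117.05442408930138 far 0.10198100731115199 grip@75 [ 0.53275043 -0.08377198] [ 0.53089298 -0.08280079]
px [415. 220.] n 1205 hub None dir -81.27184 bbox [ 0.51168773 -0.25833175] [ 0.54276506 -0.15869438]
```

View pics/t2.png

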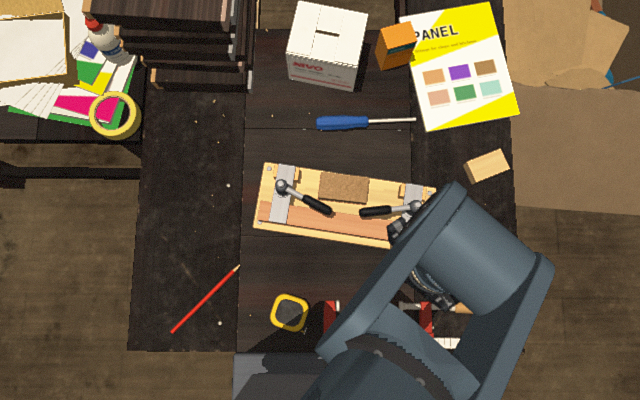

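Both levers have turned, the left about 83° to grip tip (332,213) and the right about 88° to grip tip (360,213). The arm is clear of everything.

```bash
python3 -c "from station import close_job;print(close_job())"
```

```text
the job is handed in; nothing more can be done
None
```

Both nuts are loosened by about a quarter turn: the left one about 83° counter-clockwise (right-hand thread) and the right one about 88° clockwise (left-hand thread), with the arm clear and the job handed in at about 17 s.

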